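# Open the sprung board holder to its width pointer and hold it for the board

## Robot

A 6-joint arm with a two-finger parallel gripper is mounted at the origin on the work surface. World frame = base frame: x ahead of the robot, y to its left, z up, the work surface at z = 0. Lengths are in m, angles in rad, forces in N, time in s.
With the tool pointing down it reaches from about 0.425 to 1.125 m from the base axis. Payload 14.9 kg.
Tool frame: the origin (TCP) lies midway between the tips of the shut fingers; the grasp point (between the pads) lies 19 mm behind it; z points along the fingers, y is the line along which they close (so a half turn about z gives the same grasp; the last joint's range is limited). The gripper opens to 91 mm and grips with 3 to 60 N. Pads are 32 mm wide; open, the fingers measure 118 mm over their backs; the gripper's body (76 mm by 178 mm) begins 60 mm behind the grasp point.
Start: joints at [1.277, 0.379, 1.734, -0, 1.028, -0.033], TCP at [0.181, 0.676, 0.214] pointing down, gripper open.
Joint ranges: [-2.77, 2.77], [-0.74, 2.19], [0, 2.66], [-1.06, 4.2], [0.31, 2.87], [-3.08, 3.08]. Speed limits (rad/s): [1.89, 1.89, 2.39, 3.14, 3.14, 3.14].

## Interface

Orientations are given as a unit quaternion [x, y, z, w].
In Python, from plant import ctrl gives the robot as it stands.
- The arm moves only by the tool servo_tool, never from a script. Its argument "motion" is a list that holds one entry, the list of rows, each a list of 4 numbers: the shift along the tool's x, y, z each as a share of 0.1 m, from -1 to 1, then the turn about the tool's z as a share of 5 degrees, from -1 to 1. A call has 1 to 10 rows; each row shifts and turns the commanded pose from where the row before left it, along the tool's axes as they then stand; what a row does not reach is not made up. A row lasts 1/8 s, in which the tool goes at most 62.5 mm and 10.7 degrees, less where a joint would pass 70% of its speed; a pose out of reach is approached as far as the arm can. A call with a number of a shift or a turn outside -1 to 1 is refused whole. A call with a gripper value outside its range is refused whole. "gripper" is the opening, from -1 (shut) to 1 (fully open), set as the call begins (left out, the last holds). The fingers move at their own pace and stop on an object; "force" is the grip in N (left out, the last holds). Time passes only in rows, so rows that do not move let the fingers close. It gives the time, the measured TCP pose, the force, the opening and the grip force at its end, in the units of the state.
- ctrl.state(): the state, without advancing time (a new reading comes with each control period).
- ctrl.grab_frame(name): name is "scene" or "top"; returns (picture, depth): 400x640x3 uint8, red, green, blue; 400x640 float32, m along the optical axis (not along the pixel's ray), 0 where there is no reading.
- ctrl.camera_model(name): a dict with "fx", "fy", "cx", "cy" (pixels), "R" (3x3) and "t" (3): a world point X has camera coordinates R X + t. Camera axes: x right, y down, z forward; pixel columns grow to the right and rows downward; lengths in m; the calibration is good to about 2 mm. A picture is of the moment at which its call begins. camera_model takes no time and is no camera call.
- ctrl.hand_in(): hands the job in; it is judged then, once.
The state is a dict: "t": time; "q": joint angles; "qvel": joint speeds; "joint_efforts": joint torques, N m; "tool_pos": TCP position; "ee_rot": TCP orientation; "ft_force": force on the tool from outside, world axes, zero at the start; "moment": the same for the moment, N m; "finger_gap": finger opening in m; "grip_force": force on a finger pad.
Only numpy, scipy, OpenCV 4.12 (cv2) and the standard library are available. Lean on these libraries where they do the work, as an engineer would, in place of code of your own. Each camera call takes 0.05 s, during which the arm holds its last target. There are 200 camera calls.

## Task

Open up the circuit-board holder on the mat so that I can lay a big board in with both hands: slide its plain jaw (the one with the flat tab) back, away from the other jaw, until you feel it come up solid against its stop, then pull the sprung jaw (the one with the round knob) back until its clamping face is level with the width pointer. Keep hold of it there against its spring: your program finishes while still holding the jaw open. Leave the things lying round the holder where they are.

Things in the scene. Friction and masses are not known exactly. Their poses are not given: they have to be found in the camera images.
- holder: Board holder fixed on the 4 mm mat: steel plate 124 x 280 x 12 mm, end cheeks 40 mm high, two guide rods carrying two aluminium jaws; a spring barrel at the +y end. Origin: centre of the plate's underside. Its y axis is the slide direction, level, from the plain jaw (-y side) to the sprung jaw (+y side); x across the plate, z up. A scale strip lies along the plate's +x edge.
- plain_tab (a point): Centre of the flat upright tab on the plain jaw: 30 mm along the holder's x, 10 mm thick along its y, 30 mm high, standing in the middle of the jaw's flat top. The point is 55 mm and the jaw's top 40 mm above the holder's underside. The jaw is a block 84 x 24 mm, 26 mm high.
- plain_jaw (a joint): Travel of the plain jaw (m), growing as it slides away from the sprung jaw (to the holder's -y). Friction fit, about 4 N to move, stays where it is left. It starts 17 to 45 mm short of its stop (two steel collars on the rods behind it). The stop's reading is not given: feel for it.
- pull_knob (a point): Centre of the round pull knob on the sprung jaw: upright steel cylinder, 18 mm diameter, 34 mm high, standing in the middle of the jaw's flat top. The point is 57 mm and the jaw's top 40 mm above the holder's underside. The jaw is a block 84 x 24 mm, 26 mm high.
- sprung_jaw (a joint): Travel of the sprung jaw (m): 0 at rest, growing to 0.045 at the end of its travel as it is pulled to the holder's +y, away from the plain jaw. A spring in the barrel on the end cheek pushes it back to 0: about 6 N to start it, rising 1.3 N per 10 mm. It flies back if let go.
- jaw_face (a point): Point on the sprung jaw's clamping face (the side that looks to the plain jaw), at the +x end of the face's top edge, 12 mm nearer the plain jaw than the knob's axis; moves with the jaw.
- pointer: Width pointer: steel clip 16 mm wide on the scale (+x) edge of the holder, with a 3 mm wide finger pointing at the jaws; fixed, 15 to 34 mm beyond the jaw face's place at rest. Axes as the holder's; origin on the holder's centre line at the finger's y: the jaw is at the mark when jaw_face has the same y as this origin in the holder's frame.
- pointer_tip (a point): Tip of the pointer's finger, 46 mm to the +x side of the pointer's origin and 16 mm above it, at the same y; about 4 mm clear of the jaw's end.
- board: Bystander: green circuit board 75 x 125 x 2 mm with low parts on it, lying behind the holder; origin at its underside's centre.
- paste_jar: Bystander: small jar, 42 mm diameter, 36 mm high, behind the holder; origin at its underside's centre.
- flux_bottle: Bystander: white bottle, 32 mm diameter, 85 mm high, behind the holder's sprung (+y) end; origin at its underside's centre.
- screwdriver: Bystander: black screwdriver 150 mm long, lying beyond the holder's plain (-y) end.
Not all that is in view belongs to the job. There is more than one size of the pointer; the job needs the smaller.

How it is judged:
By the outcome, as a careful person would: the job done as asked, in the order asked, and still so for the second after the job is handed in, while the arm keeps its last pose, push and grip.
It also fails if it takes over 45 s, if anything falls off the work surface, if the arm or the gripper's body presses on something with over 40 N, if the wrist force passes 120 N, or if a joint passes its speed limit or range.

## Working session

There is one attempt and no reset: what is moved stays moved. The work goes in short steps, Python scripts to look and compute and a tool call to move; the robot and the scene stay as the last step left them, time stands still between calls to the robot, and variables do not carry over. Pictures are saved under pics/ and viewed, at most 10 in all, crops included, and the job is handed in when it is done.

Besides the shell and the picture viewer there is one more tool, called after "Call:" by a JSON object that holds its "api" and its "payload". servo_tool: Moves the arm, as the interface text tells. Its arguments: {"type":"object","properties":{"motion":{"type":"array","items":{"type":"array","items":{"type":"array","items":{"type":"number","minimum":-1,"maximum":1}}}},"gripper":{"type":"number"},"force":{"type":"number"}},"required":["motion"]}

```bash
mkdir -p pics; python3 - <<'E'
from plant import ctrl
import cv2,numpy as np
for n in("scene","top"):
    p,d=ctrl.grab_frame(n); cv2.imwrite(f"pics/{n}0.png",p[:,:,::-1]); np.savez(f"{n}0.npz",p=p,d=d)
    m=ctrl.camera_model(n); R=np.array(m["R"]);print(n,m["fx"],m["cx"],m["cy"],-R.T@np.array(m["t"]),R.round(3).tolist())
s=ctrl.state();print(s["t"],s["tool_pos"],s["ee_rot"],s["ft_force"],s["finger_gap"])
E
```

```text
scene 450.5511281331433 316.36918506822093 200.03011339462785 [0.7614442  0.43022771 0.70810795] [[-0.797, 0.604, 0.0], [0.466, 0.616, -0.635], [-0.383, -0.506, -0.772]]
top 408.689040413293 316.4333679594458 197.98840580914703 [0.27959025 0.01349649 0.86052137] [[0.157, -0.988, 0.005], [-0.963, -0.155, -0.219], [0.217, 0.029, -0.976]]
0.1 [0.1804258  0.67601487 0.21339108] [ 1.30046112e-01  9.91507841e-01 -4.51225906e-04 -7.40988686e-05] [-0.03874946  0.2032913  -0.12428051] 0.09102481279802825
```

View pics/scene0.png

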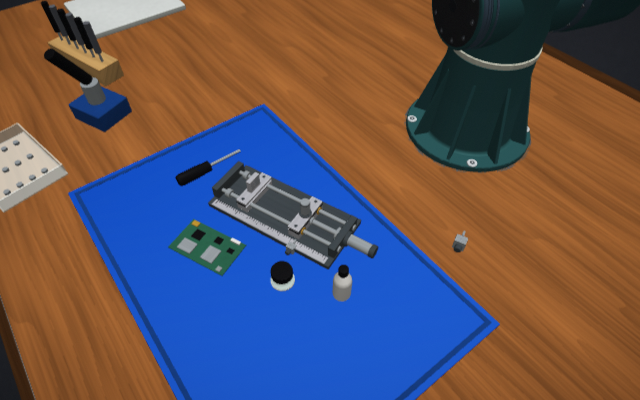

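View pics/top0.png

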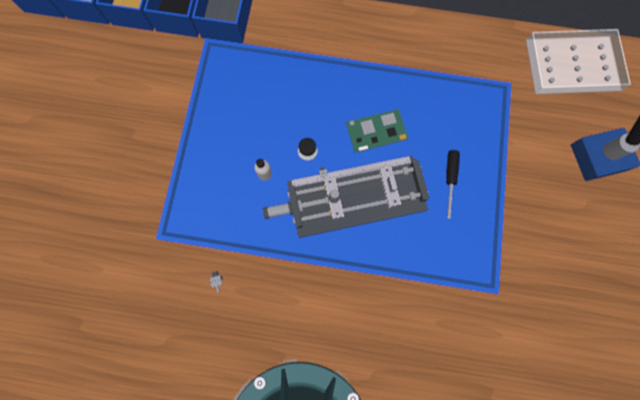

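The holder sits mid-mat: tab jaw at scene (255,188) and top (390,185), knob jaw at scene (305,212) and top (334,196). There is a clip on the scale edge at scene (291,245) and top (323,173), and a loose clip on the wood. I'll enlarge these.

```bash
python3 - <<'E'
import cv2
a=cv2.imread("pics/scene0.png")[150:280,200:390]; b=cv2.imread("pics/top0.png")[145:245,255:440]
cv2.imwrite("pics/sc1.png",cv2.resize(a,None,fx=4.2,fy=4.2,interpolation=cv2.INTER_CUBIC))
cv2.imwrite("pics/tc1.png",cv2.resize(b,None,fx=4.3,fy=4.3,interpolation=cv2.INTER_CUBIC))
E
```

```text
(no output)
```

View pics/sc1.png

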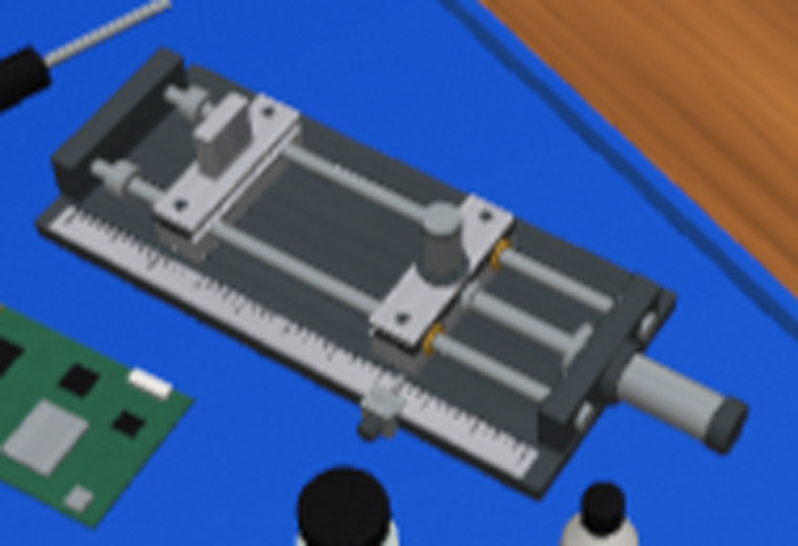

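View pics/tc1.png

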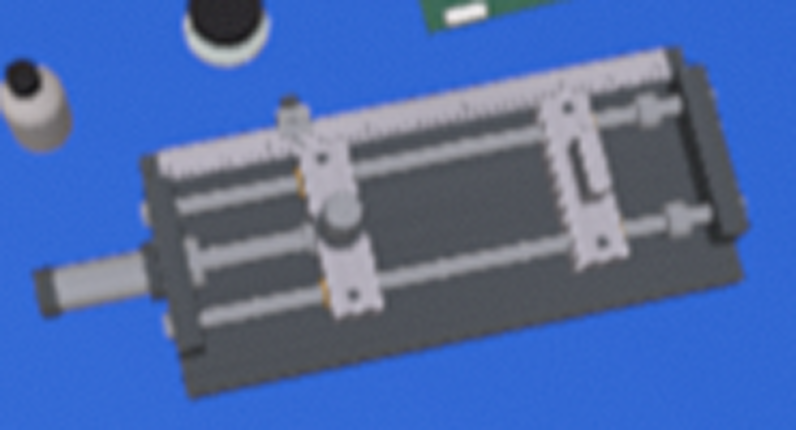

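Jaw screw holes in scene: plain about (243,199) and (264,177), sprung about (296,226) and (316,201). In top: plain about (387,170) and (395,201), sprung about (330,182) and (337,214). I'll triangulate these and enlarge the pointer.

```bash
cat > h.py <<'E'
import cv2,numpy as np
from plant import ctrl
C={n:ctrl.camera_model(n) for n in("scene","top")}
def ray(n,u):
    m=C[n];R=np.array(m["R"]);t=np.array(m["t"])
    d=R.T@np.array([(u[0]-m["cx"])/m["fx"],(u[1]-m["cy"])/m["fy"],1.]);return -R.T@t,d
def plane(n,u,z):
    o,d=ray(n,u);return o+d*(z-o[2])/d[2]
def tri(us,ut):
    o1,d1=ray("scene",us);o2,d2=ray("top",ut)
    s=np.linalg.lstsq(np.c_[d1,-d2],o2-o1,rcond=None)[0]
    a,b=o1+s[0]*d1,o2+s[1]*d2;return (a+b)/2,np.linalg.norm(a-b)
def proj(n,X):
    m=C[n];c=np.array(m["R"])@X+np.array(m["t"]);return np.array([m["fx"]*c[0]/c[2]+m["cx"],m["fy"]*c[1]/c[2]+m["cy"]])
def dark(p,u,r=3):
    x,y=np.round(u).astype(int);g=p[y-r:y+r+1,x-r:x+r+1].astype(float).mean(2)
    w=np.clip(np.percentile(g,70)-g-15,0,None);Y,X=np.mgrid[-r:r+1,-r:r+1];w*=(X**2+Y**2<=r*r)
    return np.array([x+(w*X).sum()/w.sum(),y+(w*Y).sum()/w.sum()])
E
python3 - <<'E'
from h import *
S=np.load("scene0.npz")["p"];T=np.load("top0.npz")["p"]
L={"plain+":((242.9,198.8),(387.1,169.9)),"plain-":((263.8,176.7),(395,201.3)),"spr+":((295.7,225.7),(329.9,181.7)),"spr-":((315.7,201.4),(336.9,213.6))}
for k,(a,b) in L.items():
    a2,b2=dark(S,a,2),dark(T,b,2);X,e=tri(a2,b2);print(k,a2.round(1),b2.round(1),X.round(4),round(e,4))
a=cv2.resize(S[225:263,272:310],None,fx=10,fy=10,interpolation=cv2.INTER_CUBIC);b=cv2.resize(T[160:198,308:346],None,fx=10,fy=10,interpolation=cv2.INTER_CUBIC)
cv2.imwrite("pics/p1.png",np.hstack([a,b])[:,:,::-1])
E
```

```text
plain+ [242.6 198.5] [386.7 169.7] [ 0.5428 -0.0957  0.0431] 0.0037
plain- [263.5 176.2] [394.6 200.9] [ 0.4793 -0.1199  0.043 ] 0.0034
spr+ [295.5 225.5] [329.5 181.4] [0.4991 0.0181 0.0431] 0.0033
spr- [315.3 201. ] [336.8 213.2] [ 0.4354 -0.0066  0.0428] 0.0035
```

View pics/p1.png

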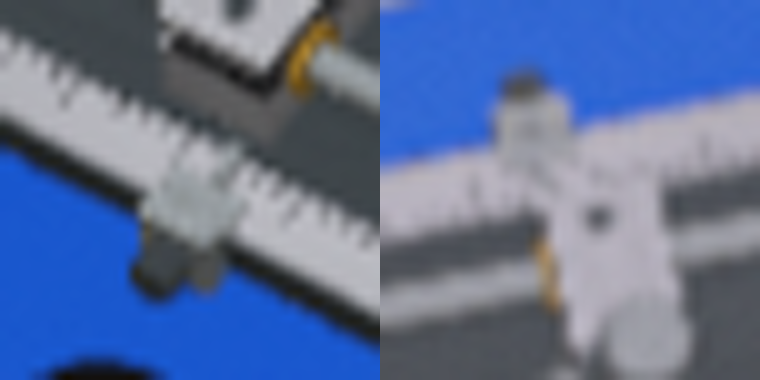

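The clip block shows at scene about (290.5,245) and top about (323,172), with its finger toward the jaws. I'll rectify the top view into the holder frame to read y values.

```bash
cat >> h.py <<'E'
hx=np.array([.933,.360,0]);hx/=np.linalg.norm(hx);hy=np.array([-hx[1],hx[0],0])
O=np.array([.4672,.0058,0]) # sprung jaw centre at rest
def rect(n,p,z,x0,x1,y0,y1,s=.00025):
    X,Y=np.meshgrid(np.arange(x0,x1,s),np.arange(y0,y1,s))
    W=O+np.array([0,0,z])+X[...,None]*hx+Y[...,None]*hy;m=C[n]
    c=W@np.array(m["R"]).T+np.array(m["t"]);u=m["fx"]*c[...,0]/c[...,2]+m["cx"];v=m["fy"]*c[...,1]/c[...,2]+m["cy"]
    return cv2.remap(p,u.astype(np.float32),v.astype(np.float32),cv2.INTER_CUBIC)
E
python3 - <<'E'
from h import *
S=np.load("scene0.npz")["p"];T=np.load("top0.npz")["p"]
X,e=tri((290.55,245.05),(322.95,172.05));print("clip",X,e,(X-O)@hx,(X-O)@hy)
D=np.load("top0.npz")["d"];print("top depth-z",[ (lambda o,d:(o+d*D[v,u])[2].round(4))(*ray("top",(u,v))) for u,v in((323,171),(323,173),(330,185),(300,175),(360,168))])
print((plane("top",(329.5,181.4),.044)-O)@hy,(plane("top",(336.8,213.2),.044)-O)@hy,(plane("scene",(295.5,225.5),.044)-O)@hy)
a=rect("top",T,.026,.02,.08,-.03,.05);a2=rect("top",T,.044,-.05,.05,-.03,.05);b=rect("scene",S,.026,.02,.08,-.03,.05)
def grid(i,x0):
    i=i.copy()
    for y in range(-3,6):
        r=int((y*.01+.03)/.00025);
        if r<320: cv2.line(i,(0,r),(8,r),(255,0,0),1)
    return i
im=np.hstack([grid(i,0) for i in(a,a2[:, :],b)]);print(im.shape)
cv2.imwrite("pics/r1.png",cv2.resize(im,(800,400))[:,:,::-1] if im.shape[1]>800 else im[:,:,::-1])
E
```

```text
clip [0.52324341 0.0350524  0.02120377] 0.003296148996857163 0.06281657073080246 0.007116541754132604
top depth-z [np.float64(0.023), np.float64(0.0207), np.float64(0.0461), np.float64(0.0086), np.float64(0.0145)]
-0.0015148894960174198 -0.0016154248101650532 0.001977790030307486
(320, 880, 3)
```

View pics/r1.png

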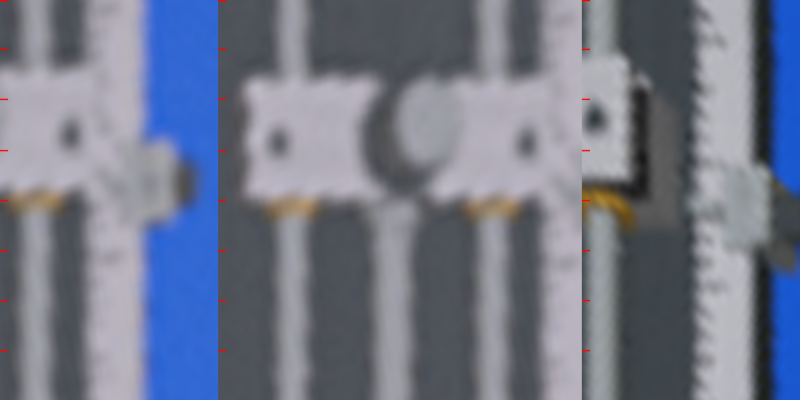

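The clip spans about 6 mm beyond the jaw centre in the top view, so travel is about 20 mm. Next I'll take subpixel edges from the masks.

```bash
cat >> h.py <<'E'
def edges(n,p,z,x0,x1,y0,y1,chan):
    a=rect(n,p,z,x0,x1,y0,y1,.00025).astype(float);v=chan(a)
    v=cv2.GaussianBlur(v,(0,0),3);out=[]
    for j in range(0,v.shape[1],8):
        c=v[:,j];th=(np.percentile(c,95)+np.percentile(c,10))/2
        k=np.where(c>th)[0];out.append(((x0+j*.00025)*1e3,(y0+k[0]*.00025)*1e3,(y0+k[-1]*.00025)*1e3))
    return np.array(out)
gray=lambda a:a.mean(2)
red=lambda a:a[...,0]
E
python3 - <<'E'
from h import *
S=np.load("scene0.npz")["p"];T=np.load("top0.npz")["p"]
np.set_printoptions(suppress=True,precision=1)
for n,p in(("top",T),("scene",S)):
    print(n,"jaw top");
    for x0,x1 in((-.036,-.032),(-.022,-.014),(.013,.0165),(.034,.040)): print(edges(n,p,.044,x0,x1,-.022,.022,gray)[:,:].tolist())
    print("clip");print(edges(n,p,.022,.056,.068,-.012,.025,red))
    # knob: tall cylinder top
E
```

```text
top jaw top
[[-36.0, -14.249999999999998, 10.250000000000002], [-33.99999999999999, -13.749999999999998, 9.750000000000002]]
[[-22.0, -14.499999999999998, 9.500000000000002], [-19.999999999999996, -14.75, 9.500000000000002], [-18.0, -14.75, 9.750000000000002], [-16.0, -14.499999999999998, 9.750000000000002]]
[[13.0, -13.499999999999998, 9.750000000000002], [15.0, -13.999999999999998, 9.500000000000002]]
[[34.0, -14.499999999999998, 9.500000000000002], [36.00000000000001, -14.499999999999998, 9.250000000000002], [38.00000000000001, -14.75, 9.250000000000002]]
clip
[[ 56.  -12.   25. ]
 [ 58.  -12.   25. ]
 [ 60.   -9.3  25. ]
 [ 62.   -2.   14. ]
 [ 64.   -2.5  14. ]
 [ 66.   -2.8  14. ]
 [ 68.   -2.5  14. ]]
scene jaw top
[[-36.0, -10.75, 13.250000000000005], [-33.99999999999999, -10.75, 13.250000000000005]]
[[-22.0, -22.0, 21.750000000000007], [-19.999999999999996, -22.0, 21.750000000000007], [-18.0, -22.0, 21.750000000000007], [-16.0, -20.249999999999996, 13.000000000000005]]
[[13.0, -11.0, 13.000000000000005], [15.0, -11.0, 13.000000000000005]]
[[34.0, -22.0, 21.750000000000007], [36.00000000000001, -22.0, 21.750000000000007], [38.00000000000001, -11.749999999999998, 12.500000000000004]]
clip
[[ 56.  -12.   25. ]
 [ 58.  -12.   25. ]
 [ 60.  -12.   25. ]
 [ 62.  -12.   25. ]
 [ 64.    1.   15.5]
 [ 66.    1.2  17. ]
 [ 68.    1.2  17.2]]
```

Both views agree on a travel of about 20.2 mm for the sprung jaw. Now I'll turn the tool to line its closing axis up with the slide, then move over.

Call:
{"api": "servo_tool", "payload": {"motion": [[[0, 0, 0, -1], [0, 0, 0, -1], [0, 0, 0, -1], [0, 0, 0, -1], [0, 0, 0, -1], [0, 0, 0, -1], [0, 0, 0, -1], [0, 0, 0, -0.21], [-0.4, 0, 0, 0], [-0.4, 0, 0, 0]]], "gripper": 0.1, "force": 30}}

```text
t: 1.35
tool_pos: [0.2557, 0.7055, 0.2139]
ee_rot: [-0.183, 0.983, -0.0, -0.0]
ft_force: [0.1, -1.1, -0.5]
finger_gap: 0.0498
grip_force: 0.0
```

Call:
{"api": "servo_tool", "payload": {"motion": [[[0, -0.5, 0, 0], [0, -0.5, 0, 0], [0, -0.5, 0, 0], [0, -0.5, 0, 0], [0, -0.5, 0, 0], [0, -0.5, 0, 0], [0, -0.5, 0, 0], [0, -0.5, 0, 0], [0, -0.5, 0, 0], [0, -0.5, 0, 0]]]}}

```text
t: 2.6
tool_pos: [0.4355, 0.2372, 0.214]
ee_rot: [-0.182, 0.983, 0.0, 0.0]
ft_force: [0.9, 0.6, -0.1]
finger_gap: 0.0503
grip_force: 0.0
```

Call:
{"api": "servo_tool", "payload": {"motion": [[[0.1, -0.5, 0, 0], [0.1, -0.5, 0, 0], [0.1, -0.5, 0, 0], [0.1, -0.5, 0, 0], [0.1, -0.5, 0, 0], [0.04, -0.5, 0, 0], [0, -0.4, 0.3, 0], [0, -0.09, 0.4, 0], [0, 0, 0.2, 0], [0, 0, 0, 0]]]}}

```text
t: 3.85
tool_pos: [0.5095, -0.1062, 0.1227]
ee_rot: [-0.182, 0.983, 0.001, -0.001]
ft_force: [0.2, -0.3, 0.3]
finger_gap: 0.05
grip_force: 0.0
```

```bash
python3 - <<'E'
from h import *
s=ctrl.state();p=np.array(s["tool_pos"]);print(p,s["q"],s["ft_force"])
d=np.array([.5110,-.1078,0])-p;print("need tool x,y",-(d@hx),d@hy)
fr={n:ctrl.grab_frame(n)[0] for n in("scene","top")}
im=np.hstack([cv2.resize(fr["scene"][110:270,190:350],(400,400)),cv2.resize(fr["top"][120:240,330:450],(400,400))]);cv2.imwrite("pics/a.png",im[:,:,::-1])
E
```

```text
[ 0.50949134 -0.10623061  0.12265983] [-2.50343530e-01  2.37564110e-01  2.13311620e+00  3.33964042e-06
  7.73862314e-01 -2.18800857e+00] [ 0.23487455 -0.31290221  0.3009412 ]
need tool x,y -0.0008425596824572428 -0.00200726545557045
```

View pics/a.png

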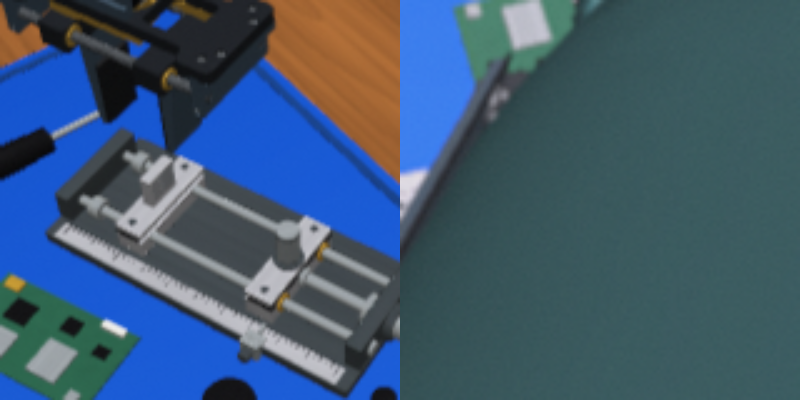

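The scene view shows the gripper above the plain jaw with the fingers straddling the tab at (158,170). The arm blocks the top view. I'll check the heights of the tab and knob before going down.

```bash
python3 - <<'E'
from h import *
print("knob",tri((305.2,199.8),(334.3,193.4)))
for n in("scene","top"):
    D=np.load(n+"0.npz")["d"]
    m=C[n];V,U=np.mgrid[0:400,0:640];R=np.array(m["R"]);P=np.stack([(U-m["cx"])/m["fx"]*D,(V-m["cy"])/m["fy"]*D,D],-1)@R+(-R.T@np.array(m["t"]))
    for nm,c in(("tab",[.511,-.1078]),("knob",[.4672,.0058])):
        q=P-np.r_[c,0];x,y=q@hx,q@hy
        k=(abs(x)<.02)&(abs(y)<.02)&(P[...,2]>.066)&(P[...,2]<.09)
        print(n,nm,k.sum(),"ztop",np.percentile(P[k][:,2],80).round(4) if k.any() else 0,"x,y med",np.median(x[k]).round(4),np.median(y[k]).round(4))
E
```

```text
knob (array([0.46656357, 0.00490534, 0.08032409]), np.float64(0.0031796464948052145))
scene tab 90 ztop 0.0723 x,y med 0.0031 0.005
scene knob 88 ztop 0.0767 x,y med 0.003 0.0026
top tab 86 ztop 0.0754 x,y med 0.0003 0.0007
top knob 73 ztop 0.0792 x,y med 0.0002 -0.002
```

Call:
{"api": "servo_tool", "payload": {"motion": [[[0, -0.02, 0.2, 0], [0, 0, 0.2, 0], [0, 0, 0, 0]]]}}

```text
t: 4.32
tool_pos: [0.5111, -0.108, 0.0841]
ee_rot: [-0.183, 0.983, 0.0, -0.0]
ft_force: [-0.0, -0.1, 0.1]
finger_gap: 0.05
grip_force: 0.0
```

Heights match: tab top about 74 mm, knob top about 78 mm. Next I go down to TCP 50 mm and close.

Call:
{"api": "servo_tool", "payload": {"motion": [[[0, 0, 0.2, 0], [0, 0, 0.14, 0], [0, 0, 0, 0]]]}}

```text
t: 4.7
tool_pos: [0.511, -0.1081, 0.0498]
ee_rot: [-0.183, 0.983, 0.0, -0.0]
ft_force: [-0.3, -0.0, 0.8]
finger_gap: 0.05
grip_force: 0.0
```

Call:
{"api": "servo_tool", "payload": {"motion": [[[0, 0, 0, 0], [0, 0, 0, 0], [0, 0, 0, 0], [0, 0, 0, 0], [0, 0, 0, 0], [0, 0, 0, 0]]], "gripper": -1, "force": 25}}

```text
t: 5.45
tool_pos: [0.5112, -0.1082, 0.0501]
ee_rot: [-0.183, 0.983, 0.0, -0.0]
ft_force: [-1.4, 1.8, 5.6]
finger_gap: 0.0097
grip_force: 25.0
```

Call:
{"api": "servo_tool", "payload": {"motion": [[[0, -0.03, 0, 0], [0, -0.03, 0, 0], [0, -0.03, 0, 0], [0, -0.03, 0, 0], [0, -0.03, 0, 0]]]}}

```text
t: 6.08
tool_pos: [0.5166, -0.1221, 0.05]
ee_rot: [-0.183, 0.983, 0.0, -0.0]
ft_force: [-1.9, 4.3, 6.0]
finger_gap: 0.0097
grip_force: 25.0
```

Call:
{"api": "servo_tool", "payload": {"motion": [[[0, -0.015, 0, 0], [0, -0.015, 0, 0], [0, -0.015, 0, 0]]]}}

```text
t: 6.45
tool_pos: [0.5182, -0.1263, 0.05]
ee_rot: [-0.183, 0.983, 0.0, -0.0]
ft_force: [-1.4, 3.3, 5.7]
finger_gap: 0.0099
grip_force: 25.0
```

Call:
{"api": "servo_tool", "payload": {"motion": [[[0, -0.015, 0, 0], [0, -0.015, 0, 0]]]}}

```text
t: 6.7
tool_pos: [0.5193, -0.1291, 0.05]
ee_rot: [-0.183, 0.983, 0.0, -0.0]
ft_force: [-1.3, 4.5, 5.4]
finger_gap: 0.0099
grip_force: 25.0
```

Call:
{"api": "servo_tool", "payload": {"motion": [[[0, -0.015, 0, 0], [0, -0.015, 0, 0]]]}}

```text
t: 6.95
tool_pos: [0.5198, -0.1307, 0.05]
ee_rot: [-0.183, 0.983, 0.001, -0.001]
ft_force: [-3.4, 27.8, 16.4]
finger_gap: 0.0098
grip_force: 25.0
```

Call:
{"api": "servo_tool", "payload": {"motion": [[[0, -0.015, 0, 0], [0, -0.015, 0, 0]]]}}

```text
t: 7.2
tool_pos: [0.5198, -0.1312, 0.0499]
ee_rot: [-0.182, 0.983, 0.003, -0.002]
ft_force: [-4.7, 51.4, 26.1]
finger_gap: 0.0102
grip_force: 25.0
```

Call:
{"api": "servo_tool", "payload": {"motion": [[[0, -0.015, 0, 0], [0, -0.015, 0, 0]]]}}

```text
t: 7.45
tool_pos: [0.5207, -0.1335, 0.0498]
ee_rot: [-0.182, 0.983, 0.003, -0.002]
ft_force: [-6.2, 50.8, 25.6]
finger_gap: 0.0154
grip_force: 25.0
```

The jaw came up solid at about 24 mm (force jumped from 4 to 50 N). I'll open the fingers and lift without dragging it back.

Call:
{"api": "servo_tool", "payload": {"motion": [[[0, 0, 0, 0], [0, 0, 0, 0], [0, 0, 0, 0], [0, 0, 0, 0], [0, 0, -0.3, 0], [0, 0, -0.4, 0], [0, 0, 0, 0]]], "gripper": 0.1}}

```text
t: 8.32
tool_pos: [0.5242, -0.1383, 0.1225]
ee_rot: [-0.183, 0.983, -0.001, 0.002]
ft_force: [0.3, -0.9, -0.3]
finger_gap: 0.05
grip_force: 0.0
```

```bash
python3 - <<'E'
from h import *
p=ctrl.grab_frame("scene")[0];np.savez("scene1.npz",p=p)
s=ctrl.state();q=np.array(s["tool_pos"]);print(q,s["q"][5])
d=O-.0006*hy*1-q;print("to knob: tool x,y",-(d@hx),d@hy)
cv2.imwrite("pics/b.png",cv2.resize(p[130:270,190:350],(800,600),interpolation=cv2.INTER_CUBIC)[:,:,::-1])
E
```

```text
[ 0.52324781 -0.13793879  0.12089119] -2.2397674272127293
to knob: tool x,y 0.0005466130489108847 0.15367864031504905
```

View pics/b.png

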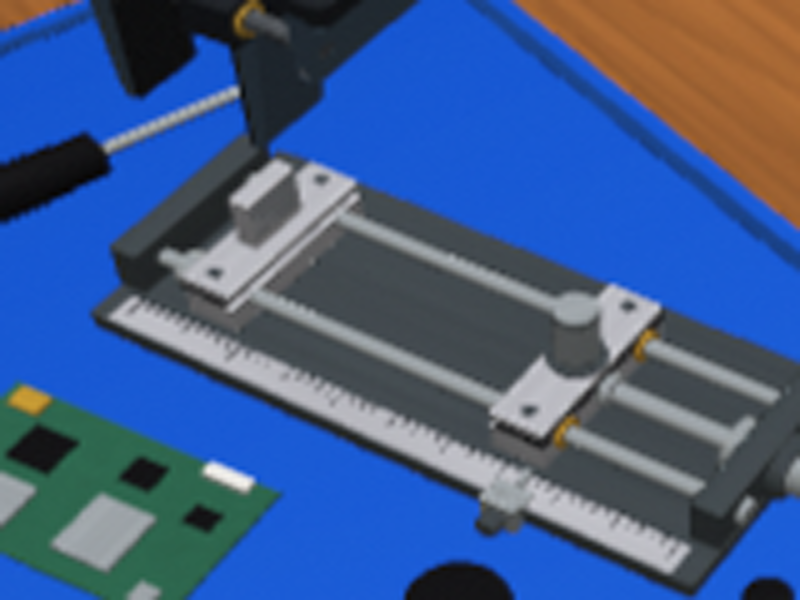

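The plain jaw rests against its collars (b.png about (185,265)) and the sprung jaw hasn't moved. Next is the knob.

Call:
{"api": "servo_tool", "payload": {"motion": [[[0, 0.3, 0, 0], [0, 0.4, 0, 0], [0, 0.4, 0, 0], [0, 0.3, 0, 0], [0, 0.137, 0, 0], [0, 0, 0, 0], [0, 0, 0, 0]]]}}

```text
t: 9.25
tool_pos: [0.4676, 0.0052, 0.1198]
ee_rot: [-0.183, 0.983, -0.0, -0.0]
ft_force: [1.0, -0.3, 0.6]
finger_gap: 0.0499
grip_force: 0.0
```

```bash
python3 - <<'E'
from h import *
s=ctrl.state();q=np.array(s["tool_pos"]);d=O-.0006*hy-q;print(q,s["ee_rot"],"to knob: tool x,y",-(d@hx),d@hy)
E
```

```text
[0.46762528 0.00517745 0.11977896] [-1.82964624e-01  9.83119497e-01 -3.55371191e-05 -4.28423973e-06] to knob: tool x,y 0.00017266057502191235 0.0001339029790007267
```

Call:
{"api": "servo_tool", "payload": {"motion": [[[0, 0, 0.2, 0], [0, 0, 0.25, 0], [0, 0, 0.25, 0], [0, 0, 0, 0], [0, 0, 0, 0]]]}}

```text
t: 9.88
tool_pos: [0.4678, 0.0054, 0.0506]
ee_rot: [-0.183, 0.983, -0.0, 0.0]
ft_force: [0.2, -0.6, 0.2]
finger_gap: 0.05
grip_force: 0.0
```

Call:
{"api": "servo_tool", "payload": {"motion": [[[0, 0, 0, 0], [0, 0, 0, 0], [0, 0, 0, 0], [0, 0, 0, 0], [0, 0, 0, 0], [0, 0, 0, 0]]], "gripper": -1, "force": 45}}

```text
t: 10.62
tool_pos: [0.4676, 0.0055, 0.0502]
ee_rot: [-0.183, 0.983, -0.0, 0.0]
ft_force: [-0.9, -6.2, 4.2]
finger_gap: 0.017
grip_force: 45.0
```

```bash
python3 - <<'E'
from h import *
s=ctrl.state();q=np.array(s["tool_pos"]);print(q,(q-O)@hx,(q-O)@hy,np.array(s["ft_force"])@hy)
S=ctrl.grab_frame("scene")[0];np.savez("scene2.npz",p=S);A=np.load("scene0.npz")["p"]
for u in((295.5,225.5),(315.3,201)): print(dark(A,u,2),dark(S,u,2))
E
```

```text
[0.46758065 0.00550628 0.05024091] 0.00024939110397817813 -0.0004110574662016364 -5.441466666837036
[295.5059867  225.49490022] [296.03558052 225.76092385]
[315.19585288 200.97139398] [314. 201.]
```

Gripped with 45 N. The jaw may have started by a fraction of a mm, so I'll measure its travel in the scene view afterwards. Pulling 17 mm.

Call:
{"api": "servo_tool", "payload": {"motion": [[[0, 0.02, 0, 0], [0, 0.025, 0, 0], [0, 0.025, 0, 0], [0, 0.025, 0, 0], [0, 0.025, 0, 0], [0, 0.025, 0, 0], [0, 0.025, 0, 0], [0, 0, 0, 0], [0, 0, 0, 0]]]}}

```text
t: 11.8
tool_pos: [0.4615, 0.0213, 0.0502]
ee_rot: [-0.183, 0.983, -0.0, 0.0]
ft_force: [0.9, -7.3, 3.5]
finger_gap: 0.017
grip_force: 45.0
```

```bash
cat > m.py <<'E'
from h import *
import sys
s=ctrl.state();q=np.array(s["tool_pos"]);print("tool hx,hy mm",(q-O)@hx*1e3,(q-O)@hy*1e3,"F",np.array(s["ft_force"])@hy,s["finger_gap"],s["grip_force"])
S=ctrl.grab_frame("scene")[0];np.savez("scene3.npz",p=S);A=np.load("scene0.npz")["p"];B=np.load("scene2.npz")["p"]
g=lambda p:cv2.cvtColor(p,cv2.COLOR_RGB2GRAY)
# jaw +x end patch, rectified at jaw-top height; displacement along y by template match
def R(p,y0,y1): return g(rect("scene",p,.044,.018,.046,y0,y1))
t=R(A,-.016,.018)
for n,p in(("closed",B),("now",S)):
    r=R(p,-.030,.050);c=cv2.matchTemplate(r,t,cv2.TM_CCOEFF_NORMED).ravel();k=c.argmax();print(n,"disp mm",(-30+16)+k*.25,c[k].round(3))
for n,p in(("start",A),("closed",B),("now",S)):
    for x in((.0145,.0165),(.038,.0415)):
        v=cv2.GaussianBlur(g(rect("scene",p,.044,x[0],x[1],-.03,.05)).astype(float).mean(1),(0,1),3).ravel() if 0 else cv2.GaussianBlur(g(rect("scene",p,.044,x[0],x[1],-.03,.05)).astype(float).mean(1)[:,None],(0,0),3).ravel()
        k=np.where(v>150)[0];print(n,x,"bright",(-30+k[0]*.25,-30+k[-1]*.25) if len(k) else None)
cv2.imwrite("pics/c%s.png"%sys.argv[1],cv2.resize(S[190:270,265:365],(800,600),interpolation=cv2.INTER_CUBIC)[:,:,::-1])
E
python3 m.py 1
```

```text
tool hx,hy mm 0.26444868358537943 16.51779572781282 F -7.179549532138421 0.017040455211415114 45.0009423494339
closed disp mm 1.5 0.991
now disp mm 18.25 0.99
start (0.0145, 0.0165) bright (np.float64(-10.25), np.float64(12.5))
start (0.038, 0.0415) bright (np.float64(-10.5), np.float64(12.5))
closed (0.0145, 0.0165) bright (np.float64(-9.0), np.float64(13.25))
closed (0.038, 0.0415) bright (np.float64(-9.5), np.float64(14.25))
now (0.0145, 0.0165) bright (np.float64(8.0), np.float64(30.25))
now (0.038, 0.0415) bright (np.float64(7.25), np.float64(31.0))
```

View pics/c1.png

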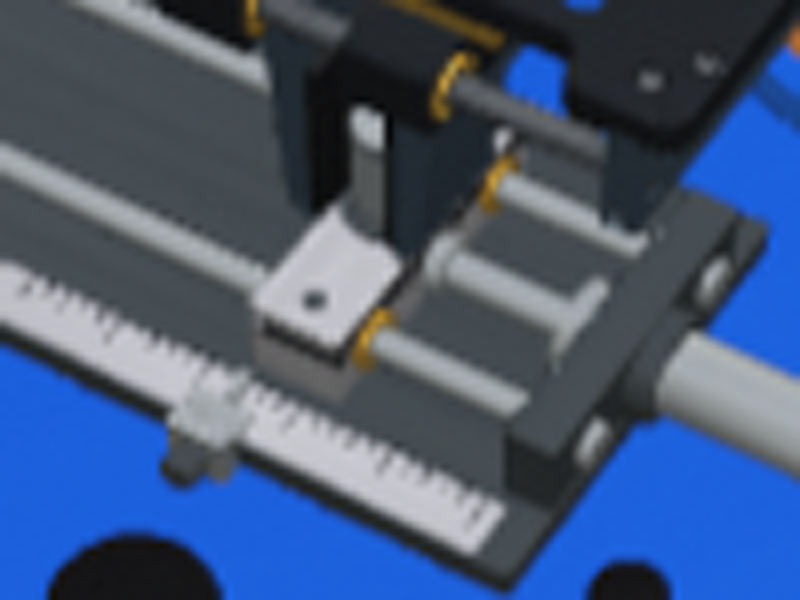

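The jaw has moved 18.25 mm by the image. The finger tip shows at c1 about (235,380), which is scene about (294,240.5). I'll check the finger itself.

```bash
python3 - <<'E'
from h import *
for u in((293.9,240.8),(294.2,239.6)):
    for z in(.018,.020,.022): 
        d=(plane("scene",u,z)-O)*1e3;print(u,z,(d@hx).round(1),(d@hy).round(1))
S=np.load("scene3.npz")["p"];T=np.load("top0.npz")["p"]
a=rect("scene",S,.020,.035,.075,-.008,.025,.0001);b=rect("top",T,.020,.035,.075,-.011,.022,.0001)
print(a.shape)
def st(i,y0):
    i=i.astype(float);i=np.clip((i-110)*2,0,255).astype(np.uint8).copy()
    for y in range(-10,26,5):
        r=int((y*1e-3-y0)/.0001)
        if 0<=r<i.shape[0]: cv2.line(i,(0,r),(12,r),(255,0,0),2)
    return i
cv2.imwrite("pics/d.png",np.hstack([st(a,-.008),st(b,-.011)])[:,:,::-1])
E
```

```text
(293.9, 240.8) 0.018 49.6 7.5
(293.9, 240.8) 0.02 50.7 8.3
(293.9, 240.8) 0.022 51.8 9.1
(294.2, 239.6) 0.018 47.1 6.4
(294.2, 239.6) 0.02 48.2 7.3
(294.2, 239.6) 0.022 49.3 8.1
(330, 400, 3)
```

View pics/d.png

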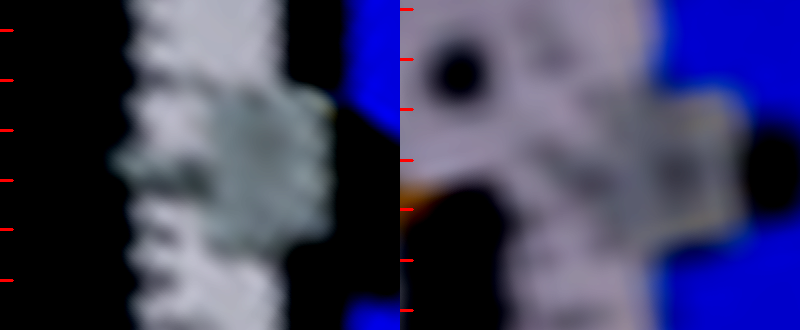

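Finger centre is about 8.7–9 mm in the scene view and 6.1 mm in top, which gives a travel of 20.2 ± 0.5 mm. Pulling the last 2 mm.

Call:
{"api": "servo_tool", "payload": {"motion": [[[0, 0.01, 0, 0], [0, 0.01, 0, 0], [0, 0, 0, 0], [0, 0, 0, 0], [0, 0, 0, 0]]]}}

```text
t: 12.48
tool_pos: [0.4608, 0.0231, 0.0502]
ee_rot: [-0.183, 0.983, -0.0, 0.0]
ft_force: [0.2, -8.7, 2.9]
finger_gap: 0.0171
grip_force: 45.0
```

```bash
python3 m.py 2
```

```text
tool hx,hy mm 0.26033251477396935 18.460621267374698 F -8.22618126535986 0.01705651307480388 45.00088691711426
closed disp mm 1.5 0.991
now disp mm 20.25 0.992
start (0.0145, 0.0165) bright (np.float64(-10.25), np.float64(12.5))
start (0.038, 0.0415) bright (np.float64(-10.5), np.float64(12.5))
closed (0.0145, 0.0165) bright (np.float64(-9.0), np.float64(13.25))
closed (0.038, 0.0415) bright (np.float64(-9.5), np.float64(14.25))
now (0.0145, 0.0165) bright (np.float64(9.75), np.float64(32.25))
now (0.038, 0.0415) bright (np.float64(9.5), np.float64(32.75))
```

```bash
python3 -c "
from plant import ctrl
print(ctrl.hand_in())"
```

```text
the job is handed in; nothing more can be done
None
```

The plain jaw is against its stop, and the gripper is holding the sprung jaw open 20.25 mm against its spring, with its face level with the width pointer to about 0.5 mm by my camera measurements; the job is handed in, result not shown.

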